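Pin the guide-roller arm of a labelling machine

TASK

Lock the labelling machine's guide-roller arm in its threading position: take the locking pin out of its holder and put it through the bush in the arm until its tip rests lightly on the plate underneath, then swing the arm away from its stop, feeling with the tip for the hidden hole in that plate until the pin drops in. Leave the pin fully home with its collar down on the bush and let go; never force the pin, and leave everything else where it is.

Things in the scene. Friction and masses are not known exactly. Their poses are not given: they have to be found in the camera images.
- pin_grip (a point): centre of the locking pin's grip: a flat upright black paddle, 12 mm thick (along x), 28 mm wide (along y), 36 mm high (z up). Below it come a 5 mm neck, a round steel collar (25 mm across, 6 mm thick) and a steel shank, 10 mm thick. The pin weighs about 90 g and stands in the holder, collar on the holder's top. Beside it in the holder stands a thicker plunger with a round knob.
- pin_collar (a point): centre of the underside of the pin's collar, on the pin's axis, 29 mm below the centre of the paddle and 40 mm above the tip; z up along the pin. When the pin is home this point lies on bush.
- pin_tip (a point): end of the pin's shank, on its axis, 69 mm below the centre of the paddle. The shank is 40 mm long and 10 mm in diameter; its last 2 mm taper to 8.4 mm. In the holder all 40 mm are in a hole of 11.5 mm diameter.
- holder: grey plastic block fixed to the table, 70 by 120 mm and 50 mm high, with two upright holes: the locking pin's at y -30 mm and the plunger's at y +32 mm. Origin at the centre of its underside. It stands left or right of the deck.
- bush (a point): centre of the top of the brass bush in the roller arm (ring 10 mm above the arm); moves with the arm. Bore 11.5 mm in diameter, flared to 16 mm in its top 4 mm, 22 mm long, upright, open below. 25 mm below this point is the flat top of the lock plate with the pin's hole in it: with the tip on the plate outside the hole the collar stays 15 mm above the bush. Its y axis points to the pivot.
- pivot (a point): point on the upright axis about which the roller arm swings, level with the top of the bush and 130 mm from it. The lock plate's hole (11.5 mm diameter, 18 mm deep) is out of sight under the arm, on the circle on which the bush swings; how far round differs from machine to machine: it is under the bush at one value of roller_arm from 0.06 to 0.29 rad.
- roller_arm (a joint): swing of the arm about its pivot: 0 on its stop (it starts within 0.02 of it), growing counterclockwise seen from above, to 0.32 rad at most. Its pivot is stiff: pushing it round at the bush takes about 2 N, and it stays where it is left. The arm is an aluminium plate 12 mm thick and 80 mm wide at the bush, with a guide roller 85 mm high at its end, 132 mm beyond the bush.
- deck: machine deck fixed to the table: white plate on a grey box, 240 by 350 mm, top 50 mm above the table. Origin at the centre of its underside, the bush 95 mm straight above it when the arm is on its stop, the pivot towards +y. It carries guide rollers 115 mm high at x -85, y -130 and y 115 mm, and a three-post pillar 118 mm high at x 78, y 130 mm.
- plunger: bystander: plunger with a round black knob, standing in the holder beside the locking pin; origin at its foot.
- collar: bystander: loose steel shaft collar, 38 mm across, 12 mm high, lying on the deck; origin at the centre of its underside.
- reel: bystander: reel of labels, 100 mm across, 60 mm high, lying flat on the table; origin at the centre of its underside.
- bottle1: bystander: amber bottle with a label, 54 mm across, 130 mm high; origin at the centre of its foot.
- bottle2: bystander: amber bottle without a label, 54 mm across, 130 mm high; origin at the centre of its foot.
- spare_roller: bystander: spare guide roller standing on the table, 42 mm across, 115 mm high; origin at the centre of its foot.
- star_knob: bystander: loose black lobed hand knob, 52 mm across, lying on the table with its stud up; origin at the centre of its underside.
- wrench: bystander: open-ended wrench 160 mm long lying on the table.
Things that resemble listed ones, but are neither listed nor needed, are in the scene too. Leave any blue look-alike of the part that bears pin_grip alone.

How it is judged:
By the outcome, as a careful person would: the job done as asked, in the order asked, and still so for the second after the job is handed in, with the robot touching nothing.
It also fails if it takes over 72 s, if anything falls off the work surface, if the arm or the gripper's body presses on something with over 40 N, if the wrist force passes 120 N, or if a joint passes its speed limit or range.

ROBOT

A 6-joint arm with a two-finger parallel gripper is mounted at the origin on the work surface. World frame = base frame: x ahead of the robot, y to its left, z up, the work surface at z = 0. Lengths are in m, angles in rad, forces in N, time in s.
With the tool pointing down it reaches from about 0.35 to 0.975 m from the base axis. Payload 7.1 kg.
Tool frame: the origin (TCP) lies midway between the tips of the shut fingers; the grasp point (between the pads) lies 19 mm behind it; z points along the fingers, y is the direction in which the jaws open and shut (so a half turn about z gives the same grasp; the last joint's range is limited). The gripper opens to 88 mm and grips with 3 to 60 N. Pads are 20 mm wide; open, the fingers measure 115 mm over their backs; the gripper's body (75 mm by 178 mm) begins 61 mm behind the grasp point.
Start: joints at [-1.281, 0.423, 1.63, -0, 1.089, -0.019], TCP at [0.19, -0.595, 0.223] pointing down, gripper open.
Joint ranges: [-3, 3], [-0.9, 2.11], [0.09, 2.58], [-1.31, 4.45], [0.11, 2.69], [-2.54, 2.54]. Speed limits (rad/s): [2.39, 2.39, 3.01, 3.14, 3.14, 3.14].

INTERFACE

Orientations are given as a unit quaternion [w, x, y, z].
In Python, from cell import ctrl gives the robot as it stands. Calls block until the motion is done:
- ctrl.move_to(position, orientation): joint-space move of the TCP to a pose.
- ctrl.move_l(position, frame=None, velocity=0.15): straight line of the TCP; frame=None keeps the orientation; velocity is the mean speed in m/s.
- ctrl.move_joints(angles): joint-space move.
- ctrl.move_gripper(opening): finger opening in m; the grip force is fixed at half the most; returns when the fingers have stopped.
- ctrl.hold(seconds).
- ctrl.ik(position, orientation): joint angles nearest the present ones, or None.
- ctrl.observe(): the state.
- ctrl.snapshot(name): name is "scene" or "side" or "wrist"; returns a dict with "image" (400x640x3 uint8, blue, green, red), "fovy" (degrees; the focal length in pixels is half the picture's height over the tangent of half this angle, whatever the lens; pixels are square), "cx", "cy" (the principal point, pixels), "R" (3x3) and "t" (3): a world point X has camera coordinates R X + t. Camera axes: x right, y down, z forward; pixel columns grow to the right and rows downward; lengths in m; the calibration is good to about 2 mm. A picture is of the moment at which its call begins. There is no depth.
A pose or a line that the arm cannot do raises ctrl.Unreachable and nothing moves.
- ctrl.job_done(): hands the job in, once; it reports no verdict.
The state is a dict: "time": time; "joint_positions": joint angles; "joint_velocities": joint speeds; "joint_efforts": joint torques, N m; "position": TCP position; "tool_rot": TCP orientation; "force": force on the tool from outside, world axes, zero at the start; "wrist_torque": the same for the moment, N m; "opening": finger opening in m.
Only numpy, scipy, OpenCV 4.12 (cv2) and the standard library are available. Lean on these libraries where they do the work, as an engineer would, in place of code of your own. Each camera call takes 0.05 s, during which the arm holds its last target.

## Working session

There is one attempt and no reset: what is moved stays moved. The work goes in short steps, each a Python script; the robot and the scene stay as the last script left them, time stands still between calls to the robot, and variables do not carry over. Pictures are saved under pics/ and viewed, and the job is handed in when it is done.

```bash
ls; mkdir -p pics; python3 - <<'E'
from cell import ctrl
import cv2,pickle
d={}
for n in("scene","side","wrist"):
    s=ctrl.snapshot(n); d[n]=s; cv2.imwrite(f"pics/{n}0.png",s["image"]); print(n,s["fovy"],s["cx"],s["cy"],s["R"],s["t"])
pickle.dump(d,open("s0.pkl","wb"))
o=ctrl.observe();print(o["time"],o["tool_rot"],o["force"],o["opening"])
E
```

```text
pics
scene 56.50876056158683 319.85564165866714 202.80002221779952 [[-0.09753485  0.99519907 -0.00810891]
 [ 0.58447135  0.05068281 -0.80982992]
 [-0.805531   -0.08372607 -0.58660869]] [ 0.03282517 -0.25413157  1.47803146]
side 57.13528677722964 318.703378479659 200.65136142746925 [[-0.93029804 -0.36668088 -0.00952281]
 [-0.18544416  0.49256851 -0.85028626]
 [ 0.31647435 -0.7892537  -0.52623435]] [0.50529851 0.16087669 0.7842343 ]
wrist 63.56531840560341 313.9852691308282 200.2888549357269 [[ 0.30438094 -0.95254985 -0.00101161]
 [-0.92151338 -0.294732    0.25287575]
 [-0.24117492 -0.07603835 -0.96749823]] [-0.62383135 -0.03227542  0.38812484]
0.15 [-5.53570413e-04  9.88103169e-01  1.53791462e-01 -8.64491472e-05] [ 0.19999803 -0.54067165  0.65678543] 0.08774902147367117
```

View pics/scene0.png

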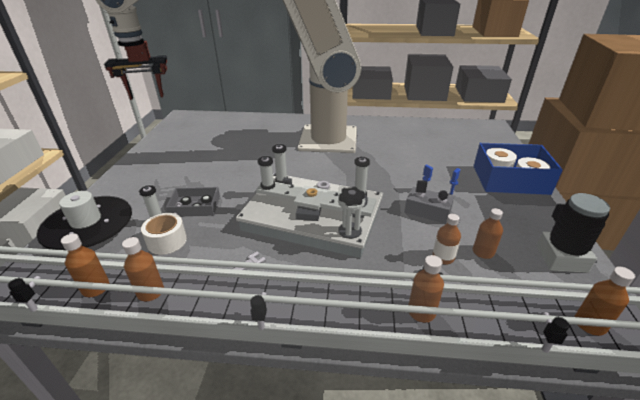

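View pics/side0.png

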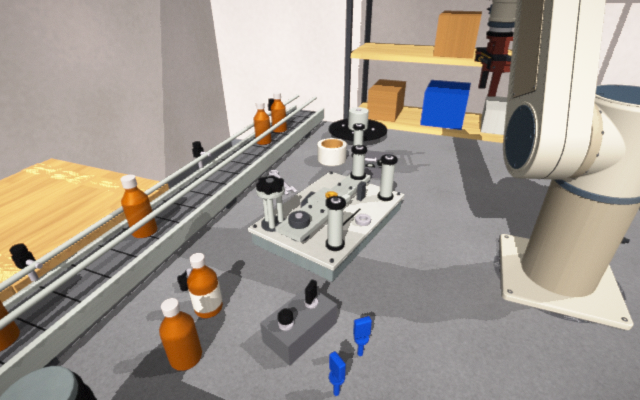

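View pics/wrist0.png

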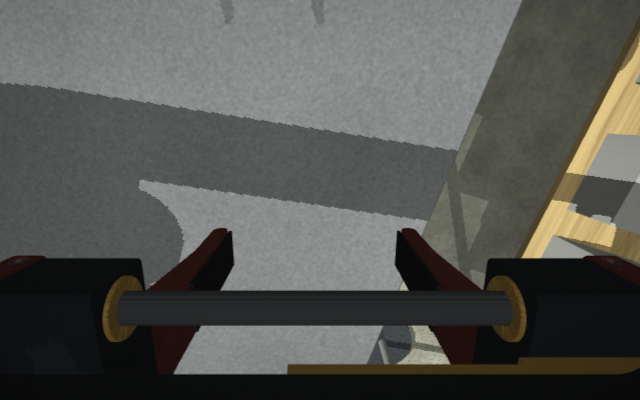

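```bash
python3 - <<'E'
import cv2,pickle
d=pickle.load(open("s0.pkl","rb"))
def crop(n,x0,y0,w,h,k,f):
    c=d[n]["image"][y0:y0+h,x0:x0+w]; cv2.imwrite(f,cv2.resize(c,None,fx=k,fy=k,interpolation=cv2.INTER_CUBIC))
crop("side",240,260,150,140,5,"pics/c1.png")
crop("side",235,135,180,140,4.4,"pics/c2.png")
crop("scene",220,135,250,120,3.2,"pics/c3.png")
crop("scene",390,150,90,75,8,"pics/c4.png")
E
```

```text
(no output)
```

View pics/c1.png

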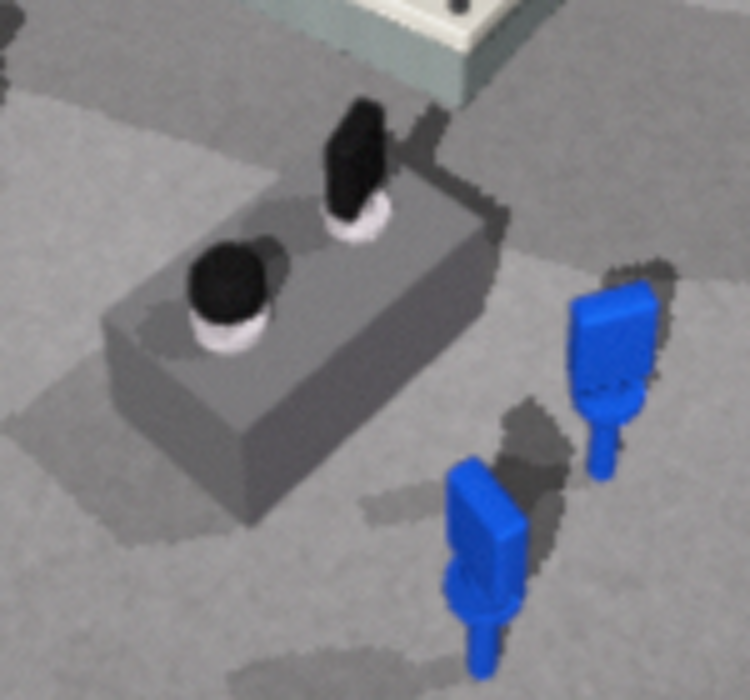

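View pics/c2.png

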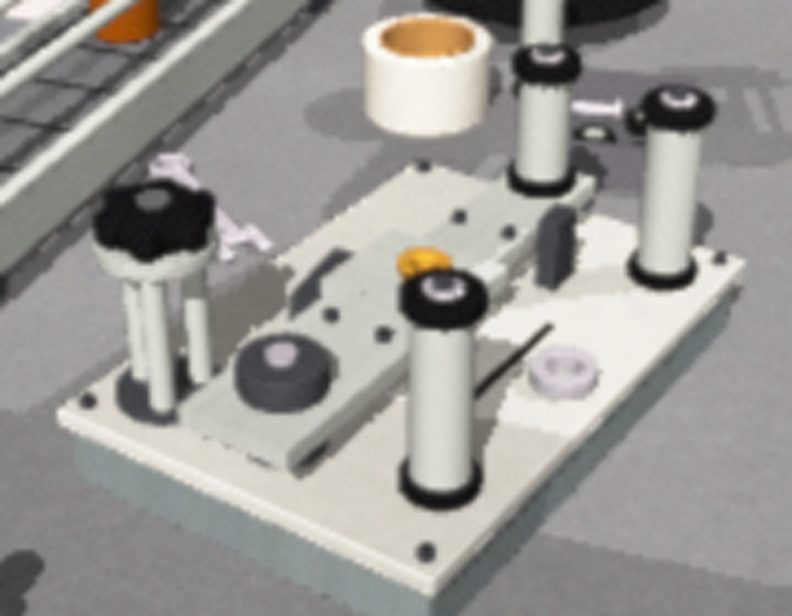

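View pics/c3.png

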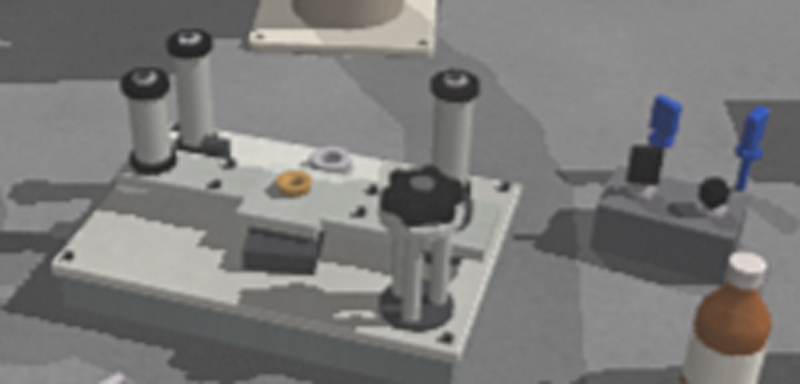

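View pics/c4.png

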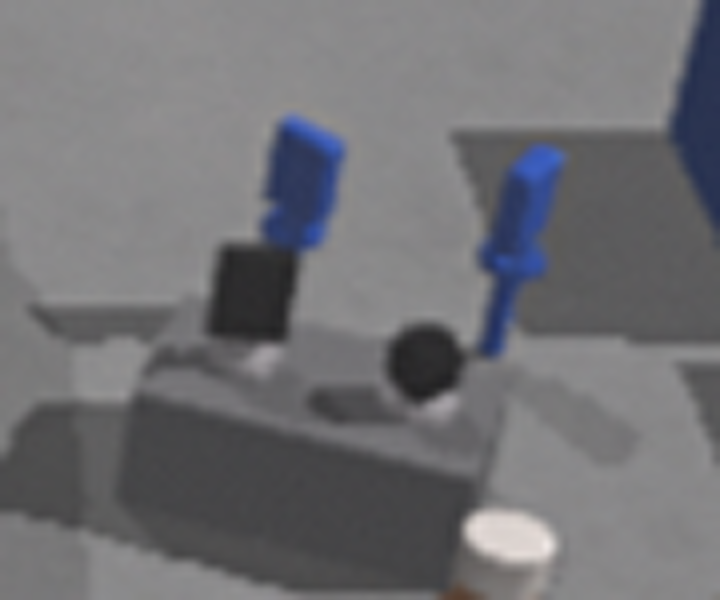

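```bash
cat > h.py <<'E'
import numpy as np,cv2,pickle
from scipy.optimize import least_squares
def f(s): return 200/np.tan(np.radians(s["fovy"]/2))
def proj(s,X):
    c=np.atleast_2d(X)@np.array(s["R"]).T+np.array(s["t"]); return c[:,:2]/c[:,2:]*f(s)+[s["cx"],s["cy"]]
def ray(s,p):
    R=np.array(s["R"]);o=-R.T@np.array(s["t"]); d=R.T@np.array([(p[0]-s["cx"])/f(s),(p[1]-s["cy"])/f(s),1]); return o,d/np.linalg.norm(d)
def onz(s,p,z):
    o,d=ray(s,p); return o+d*(z-o[2])/d[2]
def tri(obs):
    A=0;b=0
    for s,p in obs:
        o,d=ray(s,p);M=np.eye(3)-np.outer(d,d);A=A+M;b=b+M@o
    X=np.linalg.solve(A,b); return X,[np.round(proj(s,X)[0]-p,1) for s,p in obs]
def box(pose,loc):
    x,y,a=pose;loc=np.array(loc,float);c,s_=np.cos(a),np.sin(a)
    return np.c_[x+c*loc[:,0]-s_*loc[:,1],y+s_*loc[:,0]+c*loc[:,1],loc[:,2]]
def fitbox(x0,items): # items (s,loc,pix)
    r=least_squares(lambda q:np.concatenate([(proj(s,box(q,[l]))[0]-p) for s,l,p in items]),x0,loss="soft_l1")
    return r.x,r.fun.reshape(-1,2).round(1)
E
python3 - <<'E'
from h import *
d=pickle.load(open("s0.pkl","rb"));S,T=d["scene"],d["side"]
np.set_printoptions(precision=4,suppress=True)
print("paddle",tri([(S,(421.6,186.5)),(T,(311.2,292))]))
print("knob",tri([(S,(443.2,195)),(T,(285.6,316.4))]))
print("bush",tri([(S,(312.2,191.2)),(T,(331.4,193.6))]))
h=.05
for p in[(406.9,199.4),(450,208.7),(453,196.2),(413.7,187.2)]:print(onz(S,p,h)[:2])
for p in[(261,324),(288.6,346.4),(338,304)]:print(onz(T,p,h)[:2])
q=fitbox([.55,0,0],[(T,(-.12,.175,.05),(333.4,269)),(T,(-.12,-.175,.05),(404.3,194.5)),(T,(.12,.175,.05),(248.2,229.3)),
(S,(.12,-.175,.05),(237.2,216.9)),(S,(.12,.175,.05),(363.8,246)),(S,(-.12,.175,.05),(382.5,192.2))]);print("deck",q)
q2=fitbox([.55,.35,-.2],[(T,(-.035,.06,.05),(288.6,346.4)),(T,(-.035,-.06,.05),(338,304)),(T,(.035,.06,.05),(261,324)),
(S,(.035,-.06,.05),(406.9,199.4)),(S,(.035,.06,.05),(450,208.7)),(S,(-.035,.06,.05),(453,196.2)),(S,(-.035,-.06,.05),(413.7,187.2))]);print("holder",q2)
print("bush nominal",box(q[0],[(0,0,.095),(0,.13,.095)]),"pin",box(q2[0],[(0,-.03,.085)]))
E
```

```text
paddle (array([0.4384, 0.2999, 0.0785]), [array([-0.1, -0. ]), array([-0.1,  0.1])])
knob (array([0.4612, 0.3575, 0.0686]), [array([-0.1, -0.1]), array([-0.2,  0.2])])
bush (array([ 0.511 , -0.0037,  0.0948]), [array([-0.2, -0.4]), array([-0.3,  0.4])])
[0.4651 0.2603]
[0.4993 0.3731]
[0.4378 0.3925]
[0.4002 0.286 ]
[0.5009 0.3726]
[0.4382 0.3955]
[0.3936 0.2839]
deck (array([ 0.5089, -0.0007, -0.2343]), array([[ 0.1, -1.1],
       [ 0.5, -0.3],
       [-1.1, -1. ],
       [-0.6, -0.2],
       [ 0.9, -1. ],
       [ 1.5, -0.3]]))
holder (array([ 0.4485,  0.328 , -0.3575]), array([[ 0.6,  0.8],
       [-0.6, -0.1],
       [-0.5, -0.5],
       [-0.4, -1. ],
       [-0.2,  0.6],
       [ 1.3, -0.2],
       [-0.8, -1.1]]))
bush nominal [[ 0.5089 -0.0007  0.095 ]
 [ 0.5391  0.1257  0.095 ]] pin [[0.438  0.2999 0.085 ]]
```

```bash
cat >> h.py <<'E'
from scipy.spatial.transform import Rotation as Rot
def down(ang): # tool y along world angle ang, z down
    y=np.array([np.cos(ang),np.sin(ang),0]);z=np.array([0,0,-1.]);x=np.cross(y,z)
    q=Rot.from_matrix(np.c_[x,y,z]).as_quat(); return [q[3],q[0],q[1],q[2]]
E
python3 - <<'E'
from h import *
from cell import ctrl
np.set_printoptions(precision=4,suppress=True)
d=pickle.load(open("s0.pkl","rb"));S,T=d["scene"],d["side"]
for p in[(360.4,355),(336.4,394.4)]:print("blue foot",onz(T,p,0)[:2])
W=d["wrist"];o=ctrl.observe();q=o["tool_rot"];R=Rot.from_quat([q[1],q[2],q[3],q[0]] if len(q)==4 else q).as_matrix() 
c=-np.array(W["R"]).T@np.array(W["t"]);print("cam in tool",R.T@(c-np.array(o["position"])),"\n",R.T@np.array(W["R"]).T)
for a in(-.3575,-.3575+np.pi):print(ctrl.ik([.438,.30,.2],down(a)))
E
```

```text
blue foot [0.335  0.3341]
blue foot [0.3505 0.414 ]
cam in tool [ 0.0672 -0.0006 -0.1609] 
 [[ 0.0005 -0.9675 -0.2529]
 [ 1.      0.0004  0.0002]
 [-0.0001 -0.2529  0.9675]]
[ 0.5781  0.3153  1.8564 -0.      0.9699  0.9356]
[ 0.5781  0.3153  1.8564 -0.      0.9699 -2.206 ]
```

```bash
python3 - <<'E'
from h import *
from cell import ctrl
p=ctrl.observe()["position"]
ctrl.move_l([p[0],p[1],.30],velocity=.3)
ctrl.move_to([.438,.30,.20],down(-.3575))
s=ctrl.snapshot("wrist");pickle.dump(s,open("w1.pkl","wb"));cv2.imwrite("pics/w1.png",s["image"])
o=ctrl.observe();print(o["time"],o["position"],o["force"])
E
```

```text
3.875 [0.43836157 0.2995584  0.20003721] [-0.58453912 -0.70763161 -0.51174296]
```

View pics/w1.png

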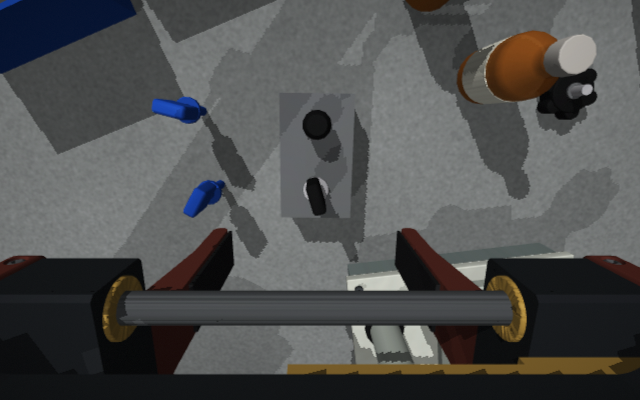

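```bash
python3 - <<'E'
from h import *
s=pickle.load(open("w1.pkl","rb"))
c=s["image"][80:230,260:380];cv2.imwrite("pics/w1c.png",cv2.resize(c,None,fx=4,fy=4,interpolation=cv2.INTER_CUBIC))
c=s["image"][165:225,285:345];cv2.imwrite("pics/w1d.png",cv2.resize(c,None,fx=10,fy=10,interpolation=cv2.INTER_CUBIC))
E
```

```text
(no output)
```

View pics/w1c.png

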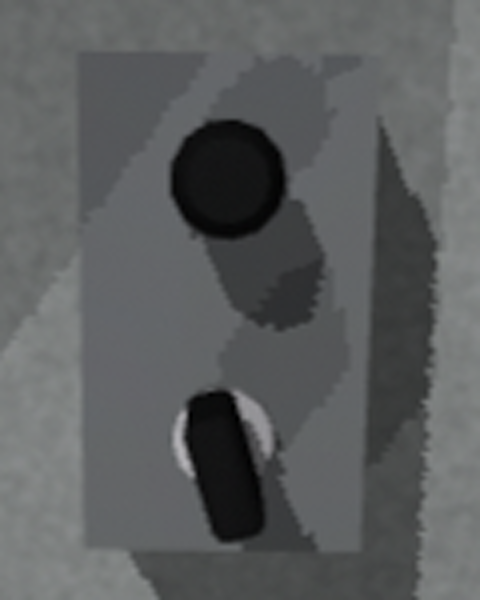

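View pics/w1d.png

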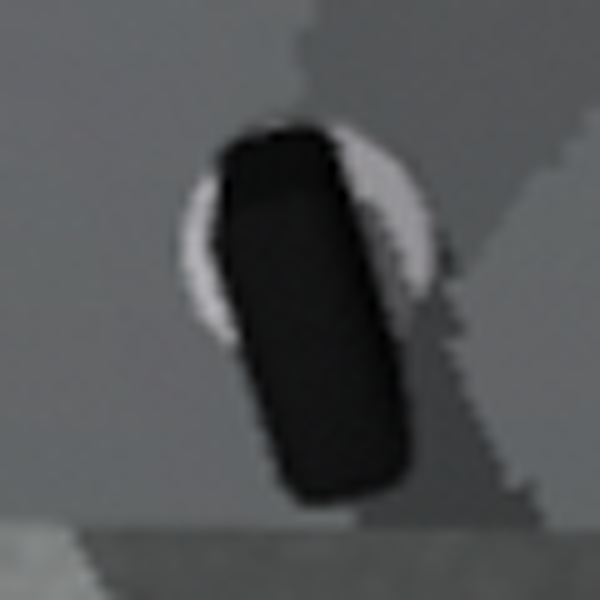

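```bash
python3 - <<'E'
from h import *
np.set_printoptions(precision=4,suppress=True)
s=pickle.load(open("w1.pkl","rb"))
P=lambda p,z:onz(s,(285+(p[0]+.5)/10-.5,165+(p[1]+.5)/10-.5),z)
L=[P((222,240),.097),P((280,475),.097)];R=[P((350,195),.097),P((410,450),.097)]
for a,b in(L,R):
    v=b-a;print("dir",np.degrees(np.arctan2(v[1],v[0])))
e=P((350,505),.097);print("near end mid",e)
print("L,R mid",np.mean(L,0),np.mean(R,0))
# collar ellipse at z=.056 left (180,250) right (438,250)
print("collar",P((180,250),.056),P((438,250),.056),P((308,250),.056))
img=s["image"].copy()
def pr(x,y,a):
    th=a; ux=np.array([np.cos(th),np.sin(th)]);uy=np.array([-ux[1],ux[0]])
    return [proj(s,[[*(np.array([x,y])+ux*i*.006+uy*j*.014),z]])[0] for z in(.061,.097) for i,j in((-1,-1),(1,-1),(1,1),(-1,1))]
# silhouette fit: convex hull extents
import itertools
obs=[((222,240),(280,475)),((350,195),(410,450))]
def res(q):
    h=cv2.convexHull(np.array(pr(*q),np.float32)).reshape(-1,1,2)
    pts=[(222,240),(250,355),(280,475),(350,195),(380,320),(410,450),(350,505),(280,125)]
    return [cv2.pointPolygonTest(h,(285+(a+.5)/10-.5,165+(b+.5)/10-.5),True) for a,b in pts]
r=least_squares(res,[.438,.30,-.15],diff_step=1e-3,x_scale=[.01,.01,.1]);print(r.x,np.array(r.fun))
E
```

```text
dir -97.26147899720706
dir -97.28338318209468
near end mid [0.4366 0.2854 0.097 ]
L,R mid [0.4333 0.3005 0.097 ] [0.4445 0.2995 0.097 ]
collar [0.4263 0.3032 0.056 ] [0.4497 0.2945 0.056 ] [0.4379 0.2989 0.056 ]
[ 0.4384  0.2988 -0.1456] [0.5462 0.731  1.0002 1.3102 0.9979 0.2314 0.5052 0.5601]
```

```bash
python3 - <<'E'
from h import *
from cell import ctrl
np.set_printoptions(precision=4,suppress=True)
def st(m):
    o=ctrl.observe();print(m,round(o["time"],2),np.array(o["position"]),np.array(o["force"]),np.array(o["wrist_torque"]),round(o["opening"],4));return o
q=down(-.127)
ctrl.move_to([.4385,.2992,.13],q);st("above")
ctrl.move_l([.4385,.2992,.064],velocity=.1);st("down")
ctrl.move_gripper(0.0);st("grip")
ctrl.move_l([.4385,.2992,.085],velocity=.08);st("up1")
s=ctrl.snapshot("side");cv2.imwrite("pics/g1.png",cv2.resize(s["image"][220:360,240:400],None,fx=4,fy=4))
E
```

```text
above 4.26 [0.4383 0.2987 0.1297] [0.4838 0.581  0.2414] [-0.0197 -0.106   0.0912] 0.0877
down 5.07 [0.439  0.2995 0.0646] [ 0.6139  0.7788 -1.4888] [-0.0165 -0.0214 -0.0244] 0.0878
grip 6.22 [0.4388 0.2993 0.064 ] [ 1.9186 -0.9928 -1.289 ] [-0.0585 -0.4183 -0.0299] 0.0117
up1 6.63 [0.4388 0.2993 0.0856] [ 2.4467 -0.5027 -0.5211] [-0.1488 -0.5744 -0.0204] 0.012
```

View pics/g1.png

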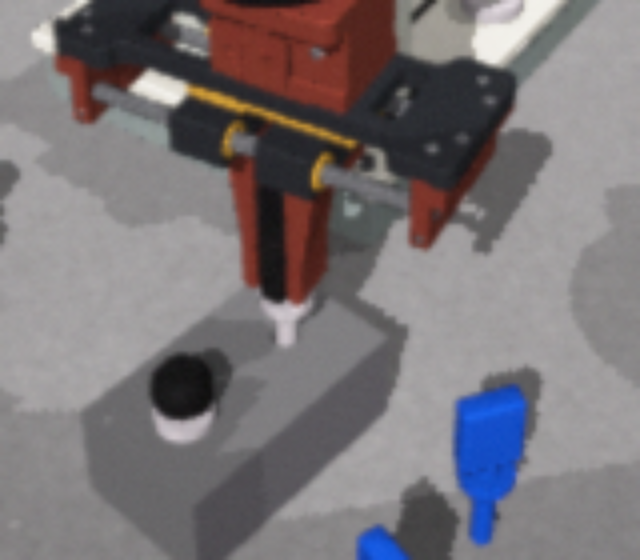

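```bash
python3 - <<'E'
from h import *
from cell import ctrl
np.set_printoptions(precision=4,suppress=True)
q=down(-.127)
ctrl.move_l([.4385,.2992,.25],velocity=.2)
ctrl.move_to([.505,-.05,.25],q);ctrl.hold(.3)
s=ctrl.snapshot("wrist");pickle.dump(s,open("w2.pkl","wb"));cv2.imwrite("pics/w2.png",s["image"])
o=ctrl.observe();print(o["time"],o["position"],o["force"],o["wrist_torque"],o["opening"])
E
```

```text
9.3417 [ 0.5051 -0.0494  0.25  ] [-0.1941 -0.0782 -0.4997] [-0.0567 -0.0025  0.0266] 0.011925808331107155
```

View pics/w2.png

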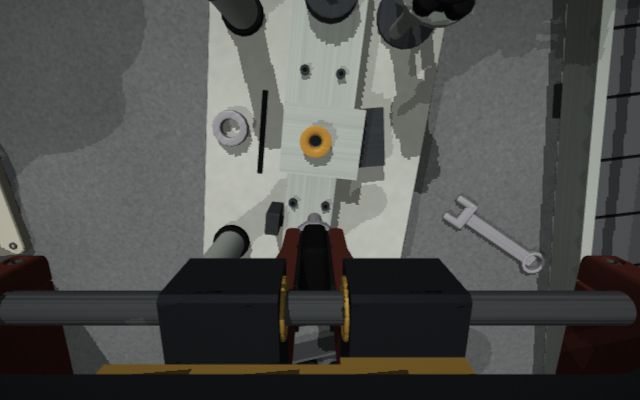

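```bash
python3 - <<'E'
from h import *
s=pickle.load(open("w2.pkl","rb"))
c=s["image"][115:170,285:345];cv2.imwrite("pics/w2b.png",cv2.resize(c,None,fx=10,fy=10,interpolation=cv2.INTER_CUBIC))
c=s["image"][0:240,200:420];cv2.imwrite("pics/w2c.png",cv2.resize(c,None,fx=2.5,fy=2.5,interpolation=cv2.INTER_CUBIC))
E
```

```text
(no output)
```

View pics/w2b.png

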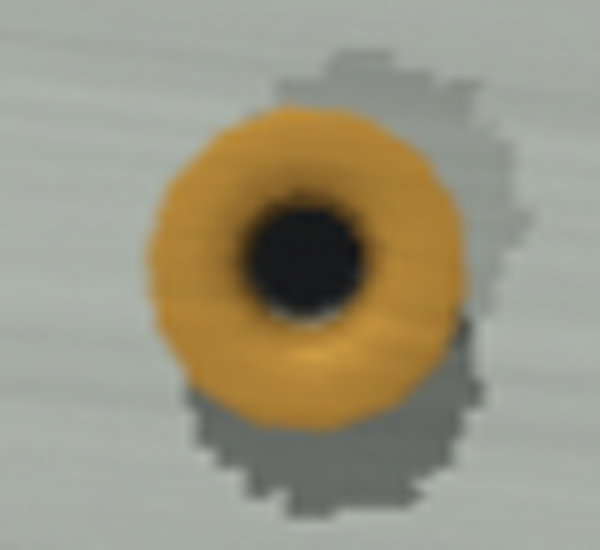

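View pics/w2c.png

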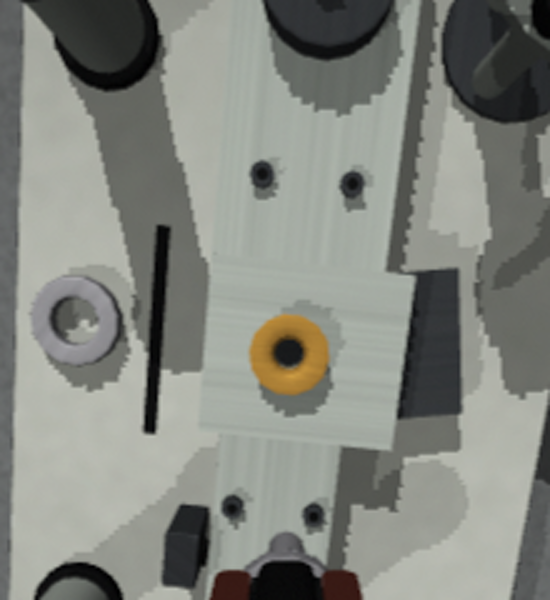

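```bash
python3 - <<'E'
from h import *
np.set_printoptions(precision=4,suppress=True)
s=pickle.load(open("w2.pkl","rb"))
b=onz(s,(285+306.5/10-.5,115+267.5/10-.5),.095);print("bush",b)
P=lambda p,z=.085:onz(s,(200+(p[0]+.5)/2.5-.5,(p[1]+.5)/2.5-.5),z)
A,B=(P((262,173))+P((352,183)))/2,(P((232,507))+P((313,515)))/2
ang=lambda v:np.degrees(np.arctan2(v[1],v[0]))
print("axis",A,B,ang(A-B))
print("plate L",ang(P((215,255))-P((200,427))),"R",ang(P((413,275))-P((392,450))),"top",ang(P((413,275))-P((215,255)))+90,"bot",ang(P((392,450))-P((200,427)))+90, "narrowR",ang(P((421,60))-P((385,270))))
for aa in(1.344,ang(A-B)*np.pi/180):print(b[:2]+.13*np.array([np.cos(aa),np.sin(aa)]))
# pivot disc: dark disk bottom
print("deck yaw+90",90-np.degrees(.2343))
E
```

```text
bush [ 0.5102 -0.0047  0.095 ]
axis [0.5252 0.0588 0.085 ] [ 0.4954 -0.069   0.085 ] 76.87934336205005
plate L 76.36096548658098 R 77.97665182618861 top 77.2861484562014 bot 75.91509753653025 narrowR 74.44800586773415
[0.5394 0.122 ]
[0.5397 0.1219]
deck yaw+90 76.57559886008481
```

```bash
python3 - <<'E'
from h import *
from cell import ctrl
np.set_printoptions(precision=4,suppress=True)
ctrl.move_l([.5102,-.0047,.20],velocity=.2)
ctrl.move_l([.5102,-.0047,.155],velocity=.1);ctrl.hold(.2)
d={n:ctrl.snapshot(n) for n in("scene","side","wrist")}
pickle.dump(d,open("s3.pkl","wb"))
a=cv2.resize(d["scene"]["image"][150:210,285:345],None,fx=7,fy=7,interpolation=cv2.INTER_CUBIC)
b=cv2.resize(d["side"]["image"][155:215,302:362],None,fx=7,fy=7,interpolation=cv2.INTER_CUBIC)
cv2.imwrite("pics/a3.png",np.hstack([a[:, :395],b[:, :395]]))
cv2.imwrite("pics/w3.png",d["wrist"]["image"])
o=ctrl.observe();print(o["time"],o["position"],o["force"],o["wrist_torque"])
E
```

```text
10.7833 [ 0.5104 -0.0047  0.1554] [-0.6631 -0.4854 -1.2291] [-0.0377 -0.1142 -0.0215]
```

View pics/a3.png

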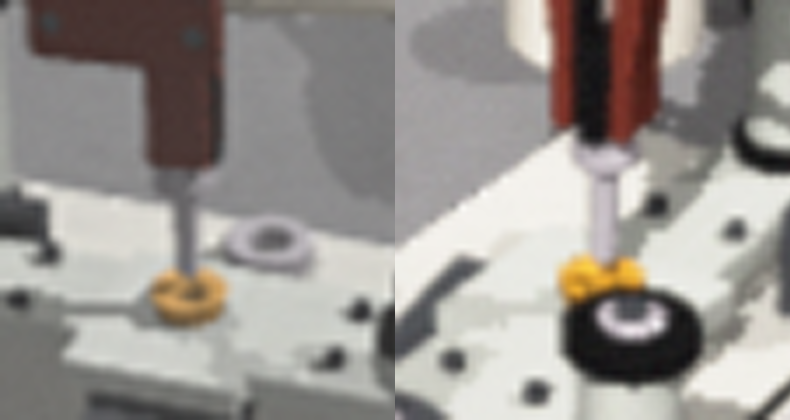

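View pics/w3.png

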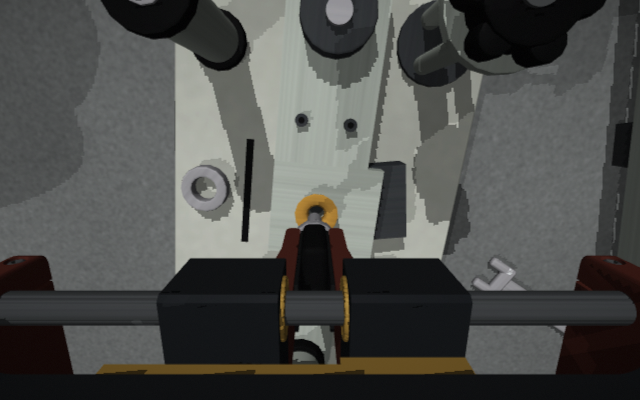

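```bash
cat >> h.py <<'E'
np.set_printoptions(precision=4,suppress=True)
def st(m,c):
    o=c.observe();print(m,round(o["time"],2),np.array(o["position"]),np.array(o["force"]).round(2),np.array(o["wrist_torque"]).round(3),round(o["opening"],4));return o
E
python3 - <<'E'
from h import *
from cell import ctrl
x,y=.5102,-.0047
for z in(.150,.147,.145,.143,.141,.139,.136,.133,.130):
    ctrl.move_l([x,y,z],velocity=.03);o=st(z,ctrl)
    F=np.array(o["force"])
    if F[2]>4 or np.hypot(F[0],F[1])>6: print("stop");break
E
```

```text
0.15 11.1 [ 0.5099 -0.0047  0.1497] [-0.67 -0.26 -0.83] [-0.02  -0.048 -0.014] 0.0116
0.147 11.35 [ 0.51   -0.0047  0.1467] [-0.96 -0.23 -0.37] [-0.068 -0.101  0.04 ] 0.0118
0.145 11.6 [ 0.5101 -0.0047  0.1449] [ 0.16  0.62 -0.43] [-0.032 -0.075 -0.011] 0.0119
0.143 11.85 [ 0.5101 -0.0047  0.1429] [ 0.07  0.4  -0.02] [-0.032 -0.053 -0.016] 0.0121
0.141 12.1 [ 0.5102 -0.0047  0.1409] [ 0.78  0.21 -0.98] [-0.049 -0.087  0.001] 0.0118
0.139 12.35 [ 0.5103 -0.0047  0.1389] [ 1.06  0.42 -1.53] [-0.019 -0.194  0.027] 0.0118
0.136 12.6 [ 0.5104 -0.0047  0.1359] [ 2.04 -0.8  -1.51] [ 0.031 -0.463 -0.013] 0.012
0.133 12.85 [ 0.5103 -0.0046  0.1328] [ 2.12  0.89 -1.6 ] [ 0.104 -0.458  0.005] 0.0118
0.13 13.1 [ 0.5103 -0.0047  0.1298] [ 2.59  0.49 -2.03] [ 0.094 -0.61   0.004] 0.0117
```

```bash
python3 - <<'E'
from h import *
from cell import ctrl
x,y=.5110,-.0047
ctrl.move_l([x,y,.130],velocity=.03);o=st("shift",ctrl)
z=.130
while z>.1215:
    z-=.001 if z>.1265 else .0005
    ctrl.move_l([x,y,z],velocity=.03);o=st(round(z,4),ctrl)
    F=np.array(o["force"])
    if F[2]>1.5 or np.hypot(F[0],F[1])>6: print("stop");break
E
```

```text
shift 13.35 [ 0.5106 -0.0047  0.1299] [-0.28 -0.48 -0.82] [-0.027 -0.124  0.073] 0.0121
0.129 13.6 [ 0.5107 -0.0047  0.1289] [-0.55 -0.54 -0.81] [ 0.031 -0.114 -0.049] 0.0119
0.128 13.85 [ 0.5109 -0.0047  0.1279] [ 1.01 -0.31 -0.55] [-0.05  -0.082 -0.019] 0.0118
0.127 14.1 [ 0.5109 -0.0047  0.1269] [ 0.08  0.55 -1.46] [ 0.007 -0.054 -0.004] 0.0119
0.126 14.35 [ 0.511  -0.0047  0.1259] [-0.27  0.11 -1.12] [-0.038 -0.117  0.011] 0.0115
0.1255 14.6 [ 0.511  -0.0047  0.1255] [-0.34  0.22 -0.51] [-0.045 -0.113  0.005] 0.012
0.125 14.85 [ 0.5109 -0.0047  0.125 ] [0.52 0.76 0.04] [-0.077 -0.066 -0.009] 0.0116
0.1245 15.1 [ 0.511  -0.0047  0.1245] [ 0.02 -0.91 -0.75] [-0.026 -0.05  -0.014] 0.0117
0.124 15.35 [ 0.511  -0.0047  0.124 ] [-0.03  0.33 -1.31] [ 0.049 -0.11  -0.027] 0.0119
0.1235 15.6 [ 0.5111 -0.0047  0.1238] [-1.08 -0.33  5.02] [-0.079  0.244 -0.007] 0.012
stop
```

```bash
cat > sw.py <<'E'
from h import *
from cell import ctrl
import json,sys
P0=np.array([.5402,.1219]);B0=np.array([.5110,-.0047])
def arc(s,r):  # s arc length mm->m, r radial shift toward pivot
    th=s/.13;c,n=np.cos(th),np.sin(th);v=B0-P0;v=np.array([c*v[0]-n*v[1],n*v[0]+c*v[1]])
    u=-v/np.linalg.norm(v);t=np.array([-v[1],v[0]])/np.linalg.norm(v)
    return P0+v+u*r,u,t
S=json.load(open("sw.json")) if len(sys.argv)>1 and sys.argv[1]=="c" else dict(s=0,r=0,z=.12375)
s,r,z=S["s"],S["r"],S["z"]
ur=[]
N=int(sys.argv[2]) if len(sys.argv)>2 else 15
for i in range(N):
    s+=.0007
    p,u,t=arc(s,r);ctrl.move_l([p[0],p[1],z],velocity=.03)
    F=np.zeros(3)
    for k in range(2):
        o=ctrl.observe();F+=np.array(o["force"])/2
        if k==0: ctrl.hold(.03)
    fr,ft=F[:2]@u,F[:2]@t;ur.append(fr)
    print(f"{o['time']:.2f} s{s*1e3:.1f} r{r*1e3:.2f} z{z*1e3:.2f} az{o['position'][2]*1e3:.2f} fr{fr:.1f} ft{ft:.1f} fz{F[2]:.1f}",np.round(o['wrist_torque'],2))
    if abs(ft)>12 or abs(fr)>8 or F[2]>9: print("STOP");break
    if F[2]>4.5: z+=.00015
    elif F[2]<1: z-=.0002
    m=np.mean(ur[-3:])
    if len(ur)>=3 and abs(m)>2: r+=np.sign(m)*.0002;
    if z<.1227: print("DROP?");break
json.dump(dict(s=s,r=r,z=z),open("sw.json","w"))
E
python3 sw.py n 14
```

```text
15.88 s0.7 r0.00 z123.75 az123.83 fr0.0 ft-2.1 fz4.6 [ 0.02  0.44 -0.02]
16.17 s1.4 r0.00 z123.90 az123.81 fr0.5 ft-2.7 fz5.4 [ 0.18  0.68 -0.07]
16.45 s2.1 r0.00 z124.05 az123.87 fr0.0 ft-4.4 fz4.0 [ 0.24  0.92 -0.03]
16.73 s2.8 r0.00 z124.05 az123.89 fr0.4 ft-2.7 fz1.5 [ 0.2   0.73 -0.04]
17.02 s3.5 r0.00 z124.05 az123.93 fr0.8 ft-1.6 fz-2.1 [0.07 0.14 0.01]
17.30 s4.2 r0.00 z123.85 az123.86 fr0.8 ft-2.6 fz0.8 [0.18 0.46 0.01]
17.58 s4.9 r0.00 z123.65 az123.82 fr0.3 ft-5.8 fz5.4 [ 0.34  1.11 -0.03]
17.87 s5.6 r0.00 z123.80 az123.85 fr1.3 ft-5.1 fz3.3 [0.35 1.   0.01]
18.15 s6.3 r0.00 z123.80 az123.83 fr0.8 ft-5.1 fz4.5 [ 0.4   0.98 -0.01]
18.43 s7.0 r0.00 z123.80 az123.82 fr1.4 ft-5.0 fz4.4 [ 0.43  1.   -0.01]
18.72 s7.7 r0.00 z123.80 az123.81 fr1.3 ft-5.4 fz4.6 [0.43 1.   0.04]
19.00 s8.4 r0.00 z123.95 az123.86 fr1.8 ft-3.0 fz0.4 [0.29 0.44 0.01]
19.28 s9.1 r0.00 z123.75 az123.82 fr0.4 ft-5.5 fz5.2 [ 0.42  1.06 -0.04]
19.57 s9.8 r0.00 z123.90 az123.85 fr1.5 ft-3.2 fz1.7 [0.36 0.66 0.06]
```

```bash
sed -i 's/abs(m)>2/abs(m)>1.2/; s/z+=.00015/z+=.0001/; s/z-=.0002/z-=.00015/' sw.py; python3 sw.py c 20
```

```text
19.85 s10.5 r0.00 z123.90 az123.89 fr1.5 ft-3.6 fz2.2 [ 0.37  0.58 -0.01]
20.13 s11.2 r0.00 z123.90 az123.89 fr1.7 ft-2.0 fz0.8 [0.38 0.48 0.04]
20.42 s11.9 r0.00 z123.75 az123.82 fr1.2 ft-5.0 fz4.1 [0.37 0.95 0.08]
20.70 s12.6 r0.20 z123.75 az123.82 fr0.5 ft-4.9 fz5.5 [ 0.22  1.04 -0.01]
20.98 s13.3 r0.20 z123.85 az123.85 fr0.1 ft-4.2 fz3.1 [ 0.1   0.9  -0.07]
21.27 s14.0 r0.20 z123.85 az123.84 fr-0.4 ft-4.3 fz4.2 [ 0.01  0.97 -0.05]
21.55 s14.7 r0.20 z123.85 az123.86 fr-0.8 ft-3.9 fz3.5 [-0.03  0.97 -0.04]
21.83 s15.4 r0.20 z123.85 az123.86 fr-0.5 ft-3.7 fz4.2 [-0.01  0.96 -0.03]
22.12 s16.1 r0.20 z123.85 az123.85 fr-0.9 ft-4.3 fz3.3 [-0.04  0.9   0.01]
22.40 s16.8 r0.20 z123.85 az123.85 fr-0.2 ft-3.8 fz3.2 [0.02 0.85 0.02]
22.68 s17.5 r0.20 z123.85 az123.84 fr0.2 ft-3.4 fz2.7 [ 0.01  0.77 -0.  ]
22.97 s18.2 r0.20 z123.85 az123.85 fr-0.3 ft-3.6 fz2.3 [ 0.08  0.74 -0.05]
23.25 s18.9 r0.20 z123.85 az123.85 fr0.0 ft-2.7 fz1.4 [0.01 0.66 0.03]
23.53 s19.6 r0.20 z123.85 az123.85 fr0.9 ft-2.8 fz0.8 [ 0.14  0.57 -0.01]
23.82 s20.3 r0.20 z123.70 az123.78 fr0.0 ft-4.7 fz3.2 [0.17 0.97 0.01]
24.10 s21.0 r0.20 z123.70 az123.74 fr0.6 ft-4.3 fz3.7 [0.17 0.75 0.02]
24.38 s21.7 r0.20 z123.70 az123.70 fr0.2 ft-2.1 fz1.9 [0.14 0.48 0.03]
24.67 s22.4 r0.20 z123.70 az123.67 fr0.2 ft-1.4 fz0.1 [ 0.12  0.13 -0.01]
24.95 s23.1 r0.20 z123.55 az123.55 fr0.5 ft-1.3 fz-0.6 [0.05 0.09 0.  ]
25.23 s23.8 r0.20 z123.40 az123.39 fr0.4 ft-0.6 fz-0.9 [ 0.02  0.15 -0.02]
```

```bash
cat > dn.py <<'E'
from h import *
from cell import ctrl
import sys,json
o=ctrl.observe();S=json.load(open("sw.json"))
exec(open("sw.py").read().split("S=json")[0].split("import json,sys")[1])
s,r,z=S["s"],S["r"],S["z"]
zend=float(sys.argv[1]);step=float(sys.argv[2])
while z>zend:
    z-=step;p,u,t=arc(s,r)
    ctrl.move_l([p[0],p[1],z],velocity=.03)
    o=ctrl.observe();F=np.array(o["force"]);fr,ft=F[:2]@u,F[:2]@t
    print(f"{o['time']:.2f} s{s*1e3:.2f} r{r*1e3:.2f} z{z*1e3:.2f} az{o['position'][2]*1e3:.2f} fr{fr:.1f} ft{ft:.1f} fz{F[2]:.1f}",np.round(o['wrist_torque'],2))
    if F[2]>4: z+=step; print("BLOCK");break
    if abs(ft)>7 or abs(fr)>7: print("SIDE");break
    if abs(ft)>2.5: s+=np.sign(ft)*.0002
    if abs(fr)>2: r+=np.sign(fr)*.0002
json.dump(dict(s=s,r=r,z=z),open("sw.json","w"))
E
python3 dn.py .119 .0005
```

```text
25.48 s23.80 r0.20 z122.75 az122.74 fr0.7 ft-1.3 fz-1.1 [-0.04  0.06 -0.03]
25.73 s23.80 r0.20 z122.25 az122.22 fr0.4 ft-0.5 fz-1.5 [-0.06  0.07 -0.04]
25.98 s23.80 r0.20 z121.75 az121.73 fr-0.4 ft-0.1 fz-2.1 [ 0.01  0.02 -0.04]
26.23 s23.80 r0.20 z121.25 az121.21 fr-1.1 ft-0.8 fz-1.2 [ 0.03  0.03 -0.03]
26.48 s23.80 r0.20 z120.75 az120.71 fr-0.1 ft-0.5 fz-0.8 [-0.04  0.05 -0.01]
26.73 s23.80 r0.20 z120.25 az120.20 fr-0.1 ft-0.2 fz-0.1 [ 0.02 -0.   -0.04]
26.98 s23.80 r0.20 z119.75 az119.72 fr0.2 ft-0.7 fz0.2 [ 0.03 -0.04  0.05]
27.23 s23.80 r0.20 z119.25 az119.22 fr-0.7 ft-0.6 fz-0.6 [ 0.01 -0.09 -0.  ]
27.48 s23.80 r0.20 z118.75 az118.74 fr-0.4 ft-0.4 fz-0.9 [-0.05 -0.05 -0.04]
```

```bash
python3 dn.py .1105 .001 && python3 dn.py .1083 .0004
```

```text
27.73 s23.80 r0.20 z117.75 az117.67 fr-0.3 ft0.5 fz-1.1 [-0.04 -0.06  0.  ]
27.98 s23.80 r0.20 z116.75 az116.70 fr0.8 ft0.3 fz-0.6 [-0.01 -0.03 -0.03]
28.23 s23.80 r0.20 z115.75 az115.67 fr0.0 ft0.7 fz-1.3 [-0.09 -0.11  0.04]
28.48 s23.80 r0.20 z114.75 az114.70 fr0.8 ft0.1 fz-1.2 [-0.05 -0.06 -0.06]
28.73 s23.80 r0.20 z113.75 az113.71 fr-0.1 ft0.1 fz-0.3 [-0.08 -0.1   0.02]
28.98 s23.80 r0.20 z112.75 az112.70 fr-0.0 ft-0.1 fz-1.3 [-0.01 -0.1   0.04]
29.23 s23.80 r0.20 z111.75 az111.68 fr0.3 ft0.3 fz-0.6 [-0.07 -0.12 -0.03]
29.48 s23.80 r0.20 z110.75 az110.69 fr0.5 ft-0.4 fz-1.1 [-0.06 -0.15 -0.02]
29.73 s23.80 r0.20 z109.75 az109.70 fr0.5 ft1.2 fz-1.0 [-0.02 -0.16  0.05]
29.98 s23.80 r0.20 z109.35 az109.36 fr-1.1 ft0.6 fz-1.6 [-0.04 -0.14 -0.05]
30.23 s23.80 r0.20 z108.95 az108.92 fr-0.2 ft0.5 fz-0.4 [ 0.   -0.11  0.02]
30.48 s23.80 r0.20 z108.55 az108.89 fr-0.2 ft-0.6 fz4.8 [-0.02  0.14  0.05]
BLOCK
```

```bash
python3 - <<'E'
from h import *
from cell import ctrl
p=ctrl.observe()["position"]
ctrl.move_l([p[0],p[1],.1088],velocity=.03);st("relax",ctrl)
ctrl.move_gripper(.045);st("open",ctrl)
ctrl.move_l([p[0],p[1],.20],velocity=.12)
ctrl.move_l([p[0],p[1]-.06,.25],velocity=.2);ctrl.hold(.3);st("up",ctrl)
d={n:ctrl.snapshot(n) for n in("scene","side","wrist")};pickle.dump(d,open("s4.pkl","wb"))
a=cv2.resize(d["scene"]["image"][140:250,230:400],(640,414),interpolation=cv2.INTER_CUBIC)
cv2.imwrite("pics/e1.png",a)
cv2.imwrite("pics/e2.png",cv2.resize(d["side"]["image"][130:280,240:420],(720,600),interpolation=cv2.INTER_CUBIC))
cv2.imwrite("pics/e3.png",d["wrist"]["image"])
E
```

```text
relax 30.73 [ 0.5347 -0.0077  0.1089] [-0.73 -0.19  2.79] [0.009 0.091 0.042] 0.0119
open 31.43 [ 0.5347 -0.0077  0.1088] [1.06 0.12 0.26] [-0.099 -0.082  0.003] 0.0448
up 33.17 [ 0.5343 -0.067   0.2492] [-0.05  0.08 -0.29] [-0.016 -0.089 -0.026] 0.0451
```

View pics/e1.png

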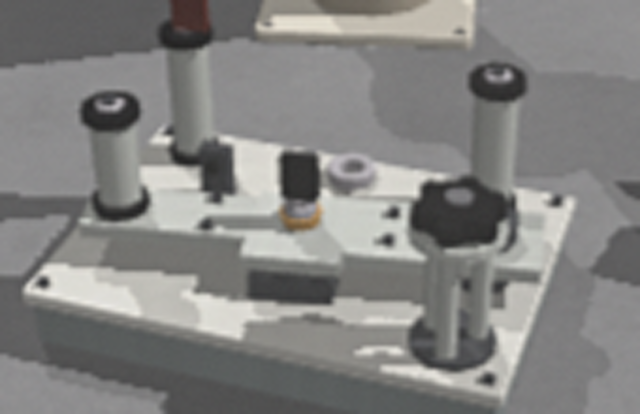

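View pics/e2.png

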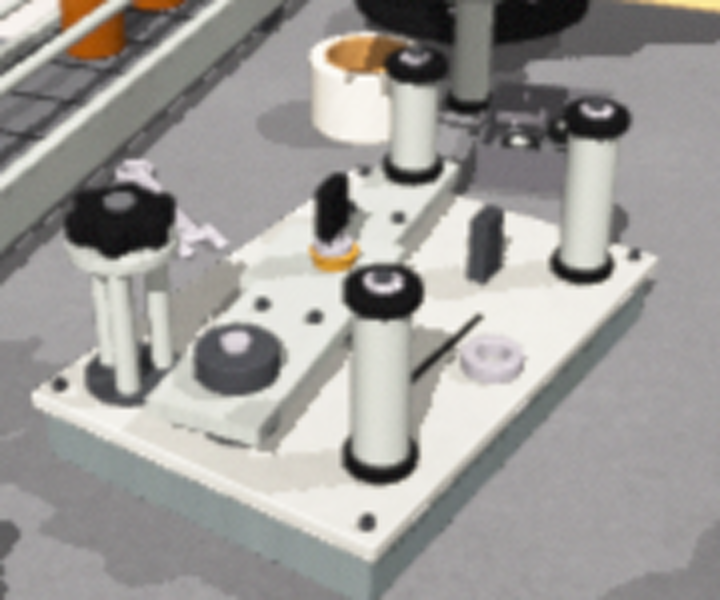

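View pics/e3.png

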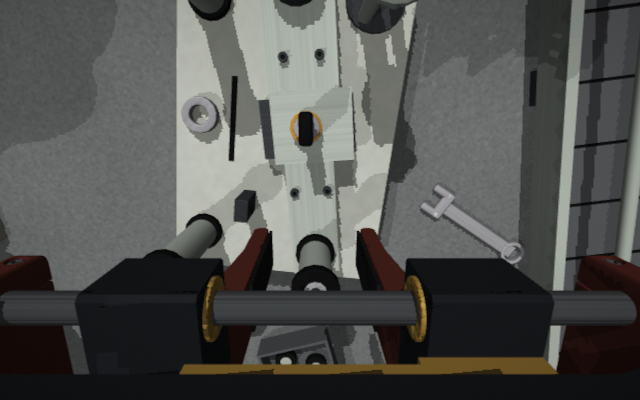

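```bash
python3 - <<'E'
from h import *
from cell import ctrl
st("end",ctrl);ctrl.job_done()
E
```

```text
end 33.33 [ 0.5346 -0.0673  0.2497] [-0.07 -0.25 -1.13] [-0.048 -0.046  0.018] 0.0446
the job is handed in; nothing more can be done
```

The guide-roller arm is locked, the pin is fully home, and I handed the job in at about 33 s of the 72 s allowed.

- **Pin:** I picked the black paddle out of the holder, at scene (422,187) and side (311,292). The round-knob plunger and the two blue look-alikes were left alone.
- **Search:** I put the pin through the bush until the tip touched the plate, then swung the arm counterclockwise with light tip contact. Vertical force stayed at or below about 5.5 N and sideways force at or below about 6 N.
- **Drop:** The tip force vanished after about 22 mm of swing. I lowered the pin without resistance at about 24 mm of swing, roughly 0.18 rad.
- **Home:** The collar met the bush 15 mm below the height where the tip had rested on the plate, as the description says it should. I then eased off, let go and moved clear.

All three closing pictures show the pin upright with its collar on the brass ring. The deck parts, the loose collar and the wrench look undisturbed by eye, and I did not measure them against the first pictures. The gripper was touching nothing at hand-in.

During insertion there was a sideways force of about 2.6 N from a small misalignment. I corrected that by shifting 0.8 mm, and no check failed.

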